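# Press a coaster blank in the bonding jig

### The arm

A 6-joint arm with a two-finger parallel gripper is mounted at the origin on the work surface. World frame = base frame: x ahead of the robot, y to its left, z up, the work surface at z = 0. Lengths are in mm, angles in rad, forces in N, time in s.
With the tool pointing down it reaches from about 350 to 975 mm from the base axis. Payload 7.1 kg.
Tool frame: the origin (TCP) lies at the very end of the fingers, on their centre line; the grasp point (between the pads) lies 19 mm behind it (ctrl.pinch_z is the z of the grasp point in the tool frame, in mm); z points along the fingers, y is the direction in which the jaws open and shut (so a half turn about z gives the same grasp; the last joint's range is limited). The gripper opens to 88 mm and grips with 3 to 60 N. Pads are 20 mm wide; open, the fingers measure 115 mm over their backs; the gripper's body (75 mm by 178 mm) begins 61 mm behind the grasp point.
Start: joints at [1.325, 0.423, 1.63, -0, 1.089, -0.019], TCP at [140.507, 608.985, 222.675] pointing down, gripper open.
Joint ranges: [-3, 3], [-0.9, 2.11], [0.09, 2.58], [-1.31, 4.45], [0.11, 2.69], [-2.54, 2.54]. Speed limits (rad/s): [2.39, 2.39, 3.01, 3.14, 3.14, 3.14].

### API

Orientations are given as a rotation vector (axis times angle).
In Python, from workcell import get_obs, optics, ctrl gives the robot as it stands.
- The arm moves only by the shell command python3 -m jog 'ROWS'. ROWS is a JSON object of lists of equal length, an entry for each row: "delta_rot": the turn, a rotation vector about the tool's x, y, z in rad, a list of three; "translation": the shift along the tool's x, y, z in mm, a list of three; "hand": the opening, from -1 (shut) to 1 (fully open). In form: {"delta_rot": [[rx, ry, rz], ...], "translation": [[x, y, z], ...], "hand": [hand, ...]}. A call has 1 to 5 rows; each row is the pose to reach, as a shift and turn from the pose commanded when the call began, along the tool's axes at that moment; what a row does not reach only later rows make up. A row lasts 1/10 s, in which the tool goes at most 50 mm and 8.59 degrees, less where a joint would pass 70% of its speed; a pose out of reach is approached as far as the arm can. A call with a gripper value outside its range is refused whole. The fingers move at their own pace and stop on an object; the grip force is fixed at half the most. Time passes only in rows, so rows that repeat a pose let the fingers close. It gives the time, the measured TCP pose, the force and the opening at its end, in the units of the state.
- get_obs(): the state, without advancing time (a new reading comes with each control period).
- optics.get_image(name): name is "scene" or "top"; returns the picture (480x640x3 uint8, red, green, blue); there is no depth.
- optics.calibration(name): a dict with "intrinsics" (3x3 intrinsics, pixels), "cam_to_world" (4x4, takes a point from camera to world coordinates). Camera axes: x right, y up, looking along -z (the intrinsics and any distortion apply to the point x, -y, -z); pixel columns grow to the right and rows downward; lengths in mm; the calibration is good to about 2 mm. A picture is of the moment at which its call begins. calibration takes no time and is no camera call.
- ctrl.close_job(): hands the job in, once; it reports no verdict.
The state is a dict: "t": time; "qpos": joint angles; "qvel": joint speeds; "joint_torque": joint torques, N m; "ee_pos": TCP position; "orientation": TCP orientation; "ft_force": force on the tool from outside, world axes, zero at the start; "moment": the same for the moment, N m; "width": finger opening in mm.
Only numpy, scipy, OpenCV 4.12 (cv2) and the standard library are available. Lean on these libraries where they do the work, as an engineer would, in place of code of your own. Each camera call takes 0.05 s, during which the arm holds its last target. There are 200 camera calls.

### The job

Make up the coaster blank on the jig's round sprung plate: lay the larger plywood disc centred on the plate and let go of it, lay the smaller cork disc centred on the plywood and let go of it, then stand the wooden press block, knob up, centred on the cork and push straight down until the top of the sprung plate is flush with the collar around it. Keep it pressed there: the job finishes while the robot is still holding the block down at that depth. Leave the other things on the bench where they are.

Things in the scene. Friction and masses are not known exactly. Their poses are not given: they have to be found in the camera images.
- jig_plate (a joint): how far the jig's round plate is pushed down, m: 0 at rest (plate top 10 mm above the collar), 0.010 when the plate top is flush with the collar, 0.018 at the bottom stop. A spring pushes it up: the plate starts to sink at about 5 N of downward load and is flush at about 12 N, the weight of the stack included; it springs back when let go.
- plate_top (a point): centre of the top face of the jig's plate: a flat round steel plate, 86 mm across, whose top is at rest 53 mm above the bench top. z up. It moves straight down with the plate. The jig is a 140 mm square dark steel base, 18 mm thick, carrying an aluminium collar with the plate standing up out of it.
- collar_top (a point): centre of the jig's fixed round collar, level with the collar's top edge, 43 mm above the bench top; the collar is 112 mm across outside, 92 mm inside, and surrounds the plate.
- ply_disc_center (a point): centre of the larger flat disc: plywood, 64 mm across, 12 mm thick, lying flat; the point is half-way up it (6 mm above its underside). z along its axis, up.
- cork_disc_center (a point): centre of the smaller flat disc: cork, 50 mm across, 10 mm thick, lying flat; the point is half-way up it (5 mm above its underside). z along its axis, up.
- block_knob (a point): grasp point of the press block, on its axis, 48 mm above its underside. The block is turned light wood, standing: a round foot 54 mm across and 16 mm high, and on it an upright round knob 32 mm across and 54 mm high (70 mm overall). About 0.12 kg. z up.
- block_foot (a point): centre of the press block's underside. z up.
- mat: green cutting mat, 520 x 980 mm, 3 mm thick, fixed to the bench; the jig and all loose things stand on it, so their undersides are 3 mm above the bench top. Origin: centre of its underside.
- wax_tin: bystander, not part of the job: flat round aluminium tin, 72 mm across, 30 mm high; origin at its underside.
- eyelet: bystander, not part of the job: small brass ring, 36 mm across, 12 mm high; origin at its underside.
- spool: bystander, not part of the job: small dark wooden spool, 40 mm across, 50 mm high; origin at its underside.
- weight: bystander, not part of the job: brass weight with a small knob, 48 mm across, 58 mm high; origin at its underside.
- jar: bystander, not part of the job: small amber jar with a lid and a paper label, 60 mm across, 75 mm high; origin at its underside.
- mallet: bystander, not part of the job: hammer lying along world x; origin at its underside.
- awl: bystander, not part of the job: screwdriver-like awl lying along world x; origin at its underside.
Things that resemble listed ones, but are neither listed nor needed, are in the scene too. What is shaped like the part that bears block_knob but green or purple is not meant.

How it is judged:
By the outcome, as a careful person would: the job done as asked, in the order asked, and still so for the second after the job is handed in, while the arm keeps its last pose, push and grip.
It also fails if it takes over 70 s, if anything falls off the work surface, if the arm or the gripper's body presses on something with over 40 N, if the wrist force passes 120 N, or if a joint passes its speed limit or range.

## Working session

There is one attempt and no reset: what is moved stays moved. The work goes in short steps, Python scripts to look and compute and a shell command to move; the robot and the scene stay as the last step left them, time stands still between calls to the robot, and variables do not carry over. Pictures are saved under pics/ and viewed, about 8 in all and at most 12, crops included, and the job is handed in when it is done.

```bash
mkdir -p pics; python3 - <<'E'
from workcell import get_obs, optics, ctrl
import cv2,numpy as np
np.set_printoptions(suppress=True,precision=3)
print(get_obs()); print(ctrl.pinch_z)
for n in("scene","top"):
    c=optics.calibration(n); print(n,c)
    cv2.imwrite(f"pics/{n}0.png",optics.get_image(n)[:,:,::-1])
E
ls
```

```text
{'t': 0.0, 'qpos': array([ 1.325,  0.424,  1.631,  0.   ,  1.089, -0.019]), 'qvel': array([-0.001, -0.   ,  0.001,  0.   , -0.001,  0.001]), 'joint_torque': array([  0.001, -54.462, -27.367,   0.064,   0.023,  -0.   ]), 'ee_pos': array([140.371, 608.449, 221.906]), 'orientation': array([-0.356, -3.121,  0.002]), 'ft_force': array([ 0.653, -0.908, -0.371]), 'moment': array([ 0.007, -0.01 ,  0.024]), 'width': 87.80511111004928}
-18.700000000000003
scene {'intrinsics': array([[518.469,   0.   , 315.24 ],
       [  0.   , 518.469, 228.124],
       [  0.   ,   0.   ,   1.   ]]), 'cam_to_world': array([[  -0.818,   -0.408,    0.406, 1046.713],
       [   0.576,   -0.592,    0.564,  805.787],
       [   0.01 ,    0.695,    0.719, 1037.742],
       [   0.   ,    0.   ,    0.   ,    1.   ]])}
top {'intrinsics': array([[488.492,   0.   , 314.462],
       [  0.   , 488.492, 240.117],
       [  0.   ,   0.   ,   1.   ]]), 'cam_to_world': array([[  -0.014,    0.999,   -0.041,  447.195],
       [  -1.   ,   -0.014,    0.015,   79.861],
       [   0.014,    0.041,    0.999, 1205.155],
       [   0.   ,    0.   ,    0.   ,    1.   ]])}
pics
```

View pics/scene0.png

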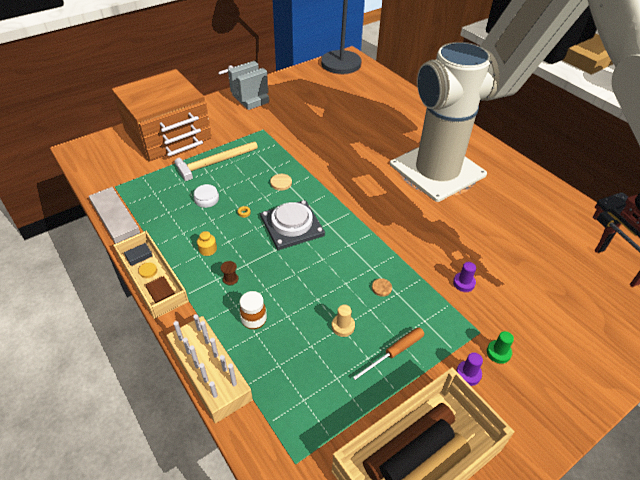

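View pics/top0.png

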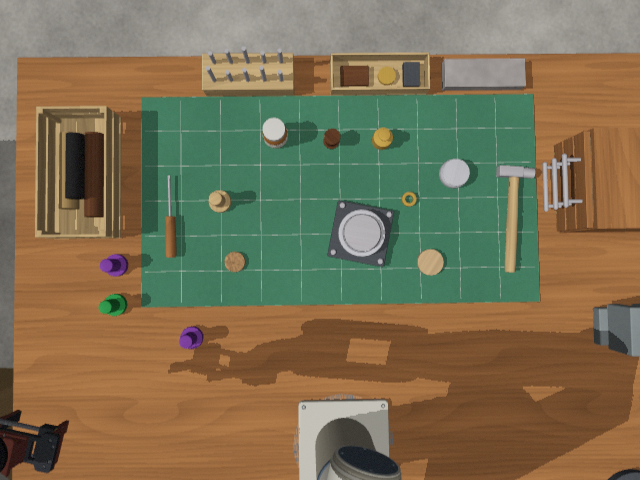

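Scene view: ply disc (281,181), cork (382,287), tan block (343,320), jig (292,220). Top view: ply disc (430,262), cork (235,262), block (219,201), jig plate (362,233).

Possible mix-ups in the top view:
- **Block:** tan (219,201), against purple (115,265) and (191,338) and green (112,305). I choose the tan one.
- **Ply:** pale disc (430,262), against the wax tin (454,173, grey metal) and the yellow disc in the tray (387,76). I choose (430,262).
- **Cork:** brown disc at (235,262). There is no other like it on the mat.

```bash
cat > h.py <<'E'
from workcell import get_obs, optics, ctrl
import cv2,numpy as np
np.set_printoptions(suppress=True,precision=1)
def cast(cam,uv,z):
    c=optics.calibration(cam);K=c["intrinsics"];T=c["cam_to_world"]
    uv=np.atleast_2d(np.asarray(uv,float))
    d=np.c_[(uv[:,0]-K[0,2])/K[0,0],-(uv[:,1]-K[1,2])/K[1,1],-np.ones(len(uv))]@T[:3,:3].T
    o=T[:3,3]
    return o+d*((z-o[2])/d[:,2])[:,None]
def nongreen(img,seed,r=22):
    hsv=cv2.cvtColor(img,cv2.COLOR_RGB2HSV)
    m=(~((hsv[...,0]>60)&(hsv[...,0]<100)&(hsv[...,1]>70))).astype(np.uint8)*255
    m=cv2.morphologyEx(m,cv2.MORPH_OPEN,np.ones((3,3)))
    n,l,s,c=cv2.connectedComponentsWithStats(m,connectivity=4)
    k=l[seed[1],seed[0]]
    return (l==k).astype(np.uint8),s[k],c[k]
E
python3 - <<'E'
from h import *
I={n:optics.get_image(n) for n in("scene","top")}
for nm,z,seeds,D in(("ply",9,dict(scene=(281,181),top=(430,262)),64),("cork",8,dict(scene=(382,287),top=(235,262)),50)):
    for cam,s in seeds.items():
        m,st,c=nongreen(I[cam],s)
        cn=max(cv2.findContours(m,0,1)[0],key=cv2.contourArea)[:,0]
        w=cast(cam,cn,z)[:,:2].astype(np.float32)
        print(nm,cam,st,c,cast(cam,c,z)[0],cv2.minAreaRect(w)[1])
m,st,c=nongreen(I["scene"],(343,325));print("block scene",st,c)
m,st,c=nongreen(I["top"],(219,201));print("block top",st,c)
# jig in top: bright low-saturation blob
for cam,s in(("scene",(292,214)),("top",(362,233))):
    g=cv2.cvtColor(I[cam],cv2.COLOR_RGB2GRAY);print(cam,"gray row",g[s[1],s[0]-40:s[0]+41:1])
# crops
T=I["top"];S=I["scene"]
f=lambda im,u,v,w,h:cv2.resize(im[v-h:v+h,u-w:u+w],(400,300),interpolation=cv2.INTER_CUBIC)
out=np.vstack([np.hstack([f(T,362,233,40,30),f(S,292,216,40,30)]),np.hstack([f(T,219,201,20,15),f(S,343,320,32,24)])])
cv2.imwrite("pics/crop1.png",out[:,:,::-1])
E
```

```text
ply scene [270 173  22  18 317] [280.7 181.6] [ 438.9 -220.3    9. ] (78.49296569824219, 63.65979766845703)
ply top [417 249  27  27 586] [429.9 261.8] [ 438.9 -220.3    9. ] (64.052978515625, 63.86835861206055)
cork scene [372 278  20  19 308] [381.5 286.9] [446.3 258.4   8. ] (57.358375549316406, 47.529014587402344)
cork top [224 251  21  21 356] [234.2 261.4] [446.8 259.2   8. ] (48.844417572021484, 48.824134826660156)
block scene [331 304  24  33 580] [343.1 321.4]
block top [208 190  23  23 427] [219.2 200.9]
scene gray row [118 115 118 127 113  80  70  61  41  61  82 121 213 231 193  75  46  45
  38 118 250 248 157 138 182 236 229 230 227 226 225 224 227 228 227 228
 228 230 229 228 228 229 227 229 231 229 228 228 230 229 228 226 225 232
 236 201 135 254 253 254 117  74  96 106 144 201 187 136 118 117 127 125
 126 125 126 120 127 121 126 122 125]
top gray row [116 119 116 115 117 116 117 115 113  80  77  81  80  79  82  82 140 194
 193 189 163 147 163 179 179 179 180 179 178 180 180 179 180 179 179 178
 179 178 177 176 177 176 177 178 178 178 177 177 176 178 177 177 179 178
 181 178 180 179 120 118 141 139 139  69  53  54  55  55  75  88  87  86
 103 103 101 105 104 143 126 124 123]
```

View pics/crop1.png

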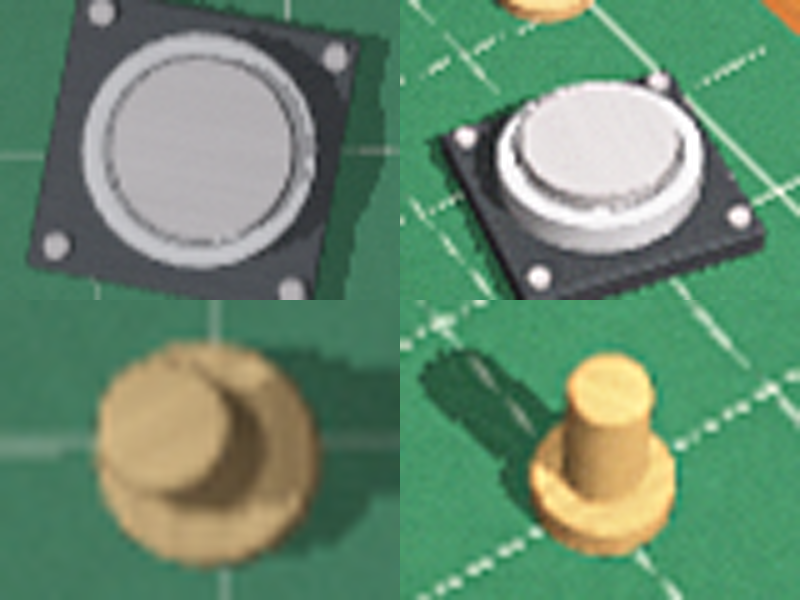

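The crop confirms the choice: a tan block with its foot at crop (208,455) and knob top at (165,428), and a plate with a dark gap around it.

```bash
python3 - <<'E'
from h import *
print("foot top",cast("top",(219.35,201.05),11))
print("knob top",cast("top",(215.05,198.35),73))
print("knob scene",cast("scene",(344.3,310),73))
print("plate top",cast("top",(361.4,232.6),53))
print("plate scene",cast("scene",(291.5,213.6),53))
I={n:optics.get_image(n) for n in("scene","top")}
g=cv2.cvtColor(I["top"],cv2.COLOR_RGB2GRAY).astype(int)
m=((g>168)&(g<187)).astype(np.uint8); m=cv2.morphologyEx(m,cv2.MORPH_OPEN,np.ones((3,3)))
n,l,s,c=cv2.connectedComponentsWithStats(m,connectivity=4);k=l[233,362]
cn=max(cv2.findContours((l==k).astype(np.uint8),0,1)[0],key=cv2.contourArea)
e=cv2.fitEllipse(cn);w=cast("top",cn[:,0],53)[:,:2].astype(np.float32)
print("plate mask",s[k],c[k],e,cast("top",e[0],53),cv2.minEnclosingCircle(w))
print("collar ell",cast("top",(322+(199+.5)/5-.5,203+(150.5+.5)/5-.5),43))
o=get_obs();from scipy.spatial.transform import Rotation as R
print(o["t"]);print(R.from_rotvec(o["orientation"]).as_matrix().round(3))
E
```

```text
foot top [[594.9 293.9  11. ]]
knob top [[593.6 292.7  73. ]]
knob scene [[595.2 295.2  73. ]]
plate top [[510.6 -48.3  53. ]]
plate scene [[511.9 -48.1  53. ]]
plate mask [345 215  35  35 970] [361.8 232.3] ((361.8543395996094, 232.3402557373047), (34.08152770996094, 34.45194625854492), 101.50341033935547) [[511.2 -49.4  53. ]] ((511.0126037597656, -49.30180358886719), 41.8145751953125)
collar ell [[510.9 -49.4  43. ]]
0.3
[[-1.   0.2 -0. ]
 [ 0.2  1.  -0. ]
 [-0.  -0.  -1. ]]
```

```bash
python3 -m jog '{"delta_rot":[[0,0,-0.11],[0,0,-0.226],[0,0,-0.226],[0,0,-0.226],[0,0,-0.226]],"translation":[[-40,-24,0],[-80,-48,0],[-120,-72,0],[-160,-96,0],[-190,-118,0]],"hand":[1,1,1,1,1]}'; python3 -c "
from h import *
from scipy.spatial.transform import Rotation as R
o=get_obs();print(R.from_rotvec(o['orientation']).as_matrix().round(4))"
```

```text
t: 0.8
ee_pos: [300.6, 449.7, 222.8]
orientation: [0.002, 3.141, 0.0]
ft_force: [0.1, 0.3, 0.5]
width: 87.8
[[-1.  0.  0.]
 [ 0.  1.  0.]
 [-0.  0. -1.]]
```

```bash
python3 -m jog '{"delta_rot":[[0,0,0],[0,0,0],[0,0,0],[0,0,0],[0,0,0]],"translation":[[-35,-35,0],[-70,-70,0],[-100,-105,0],[-130,-145,0],[-138,-190,0]],"hand":[1,1,1,1,1]}'; python3 -m jog '{"delta_rot":[[0,0,0],[0,0,0],[0,0,0],[0,0,0],[0,0,0]],"translation":[[0,-45,0],[0,-90,0],[0,-135,0],[0,-180,0],[0,-225,0]],"hand":[1,1,1,1,1]}'; python3 -m jog '{"delta_rot":[[0,0,0],[0,0,0],[0,0,0],[0,0,0],[0,0,0]],"translation":[[0,-45,0],[0,-90,20],[0,-135,40],[0,-180,60],[0,-225,80]],"hand":[1,1,1,1,1]}'
```

```text
t: 1.3
ee_pos: [439.7, 260.0, 223.1]
orientation: [0.002, 3.139, 0.002]
ft_force: [0.9, 0.2, 0.2]
width: 87.9
t: 1.8
ee_pos: [436.5, 34.5, 222.9]
orientation: [0.001, 3.141, 0.0]
ft_force: [0.8, 0.2, -0.2]
width: 88.0
t: 2.3
ee_pos: [436.5, -190.8, 142.2]
orientation: [0.002, 3.141, -0.001]
ft_force: [1.4, -0.6, 0.5]
width: 87.8
```

```bash
python3 -m jog '{"delta_rot":[[0,0,0],[0,0,0],[0,0,0],[0,0,0],[0,0,0]],"translation":[[-2.4,-29.5,20],[-2.4,-29.5,50],[-2.4,-29.5,80],[-2.4,-29.5,100],[-2.4,-29.5,100]],"hand":[1,1,1,1,1]}'; python3 - <<'E'
from h import *
print(get_obs()["ee_pos"])
S=optics.get_image("scene");T=optics.get_image("top")
f=lambda im,u,v,w,h:cv2.resize(im[v-h:v+h,u-w:u+w],(400,300),interpolation=cv2.INTER_CUBIC)
cv2.imwrite("pics/c2.png",np.hstack([f(S,281,170,60,45),f(T,430,262,60,45)])[:,:,::-1])
E
```

```text
t: 2.8
ee_pos: [437.3, -217.6, 40.5]
orientation: [-0.002, -3.137, -0.004]
ft_force: [0.6, 1.0, 0.6]
width: 87.7
[ 437.3 -217.6   40.5]
```

View pics/c2.png

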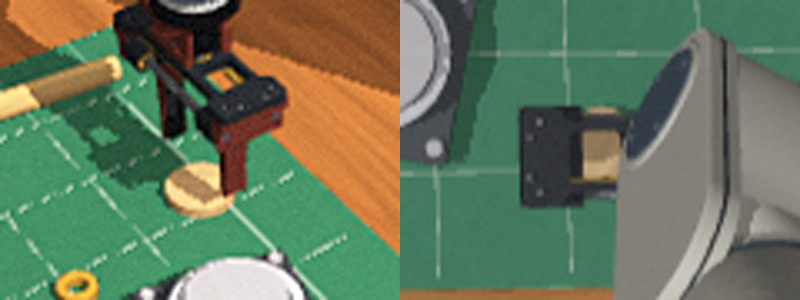

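The gripper straddles the ply disc: in the left crop the near finger is at (235,180) and the disc at (200,190). Descending.

```bash
python3 -m jog '{"delta_rot":[[0,0,0],[0,0,0],[0,0,0],[0,0,0],[0,0,0]],"translation":[[-0.5,-1,12],[-0.5,-1,24],[-0.5,-1,33],[-0.5,-1,33],[-0.5,-1,33]],"hand":[1,1,1,1,1]}'
```

```text
t: 3.4
ee_pos: [439.3, -219.2, 9.4]
orientation: [-0.001, -3.141, -0.001]
ft_force: [0.9, 0.4, -0.1]
width: 87.6
```

```bash
python3 -m jog '{"delta_rot":[[0,0,0],[0,0,0],[0,0,0],[0,0,0],[0,0,0]],"translation":[[0,-1,3.5],[0,-1,3.5],[0,-1,3.5],[0,-1,3.5],[0,-1,3.5]],"hand":[1,1,0.4,0.3,0.3]}'; python3 -m jog '{"delta_rot":[[0,0,0],[0,0,0],[0,0,0],[0,0,0],[0,0,0]],"translation":[[0,0,0],[0,0,0],[0,0,0],[0,0,0],[0,0,0]],"hand":[0.1,0.1,0.1,0.1,0.1]}'
```

```text
t: 3.9
ee_pos: [439.6, -220.4, 6.3]
orientation: [0.001, 3.141, -0.0]
ft_force: [0.2, -0.3, -0.6]
width: 67.5
t: 4.4
ee_pos: [439.6, -220.4, 6.3]
orientation: [0.001, 3.141, -0.0]
ft_force: [-0.3, 0.4, 3.4]
width: 63.3
```

```bash
python3 -m jog '{"delta_rot":[[0,0,0],[0,0,0],[0,0,0],[0,0,0],[0,0,0]],"translation":[[0,0,-15],[0,0,-45],[0,0,-84],[-15,35,-84],[-30,70,-84]],"hand":[0.1,0.1,0.1,0.1,0.1]}';  python3 -m jog '{"delta_rot":[[0,0,0],[0,0,0],[0,0,0],[0,0,0],[0,0,0]],"translation":[[-15,35,0],[-30,70,0],[-41.7,101.2,0],[-41.7,101.2,0],[-41.7,101.2,0]],"hand":[0.1,0.1,0.1,0.1,0.1]}'
python3 - <<'E'
from h import *
print(get_obs()["ee_pos"])
S=optics.get_image("scene");T=optics.get_image("top")
f=lambda im,u,v,w,h:cv2.resize(im[v-h:v+h,u-w:u+w],(400,300),interpolation=cv2.INTER_CUBIC)
cv2.imwrite("pics/c3.png",np.hstack([f(S,292,200,60,45),f(T,362,233,60,45)])[:,:,::-1])
E
```

```text
t: 4.9
ee_pos: [470.6, -150.6, 91.5]
orientation: [0.006, 3.139, -0.002]
ft_force: [0.2, 0.3, -0.8]
width: 63.0
t: 5.4
ee_pos: [511.1, -48.7, 89.9]
orientation: [0.002, -3.141, 0.0]
ft_force: [0.2, 0.4, -0.0]
width: 63.2
[511.1 -48.7  89.9]
```

View pics/c3.png

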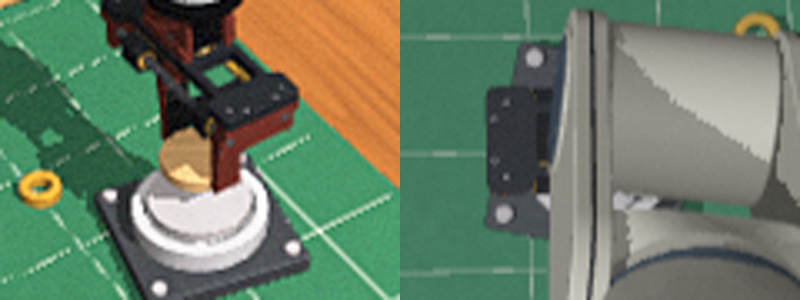

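The disc is held level above the plate. Lowering it.

```bash
python3 -m jog '{"delta_rot":[[0,0,0],[0,0,0],[0,0,0],[0,0,0],[0,0,0]],"translation":[[0,-0.4,12],[0,-0.4,24],[0,-0.4,30],[0,-0.4,32.5],[0,-0.4,32.5]],"hand":[0.1,0.1,0.1,0.1,0.1]}';  python3 -m jog '{"delta_rot":[[0,0,0],[0,0,0],[0,0,0],[0,0,0],[0,0,0]],"translation":[[0,0,0.3],[0,0,0.6],[0,0,0.6],[0,0,0.6],[0,0,0.6]],"hand":[0.1,0.1,0.1,0.1,0.1]}'
```

```text
t: 6.0
ee_pos: [510.9, -49.8, 57.0]
orientation: [-0.002, -3.14, -0.0]
ft_force: [-0.1, -0.3, -0.8]
width: 63.2
t: 6.5
ee_pos: [511.4, -49.6, 57.2]
orientation: [0.001, 3.141, -0.0]
ft_force: [-0.6, -0.2, 0.1]
width: 63.1
```

```bash
python3 -m jog '{"delta_rot":[[0,0,0],[0,0,0],[0,0,0],[0,0,0],[0,0,0]],"translation":[[0,0,0.7],[0,0,0.7],[0,0,0.7],[0,0,0.7],[0,0,0.7]],"hand":[0.1,0.1,0.55,0.55,0.8]}';  python3 -m jog '{"delta_rot":[[0,0,0],[0,0,0],[0,0,0],[0,0,0],[0,0,0]],"translation":[[0,0,0],[0,0,0],[0,0,-30],[0,0,-75],[0,0,-115]],"hand":[0.8,1,1,1,1]}'
python3 -m jog '{"delta_rot":[[0,0,0],[0,0,0],[0,0,0],[0,0,0],[0,0,0]],"translation":[[0,45,0],[0,90,0],[10,135,0],[20,180,0],[40,225,0]],"hand":[1,1,1,1,1]}'; python3 -m jog '{"delta_rot":[[0,0,0],[0,0,0],[0,0,0],[0,0,0],[0,0,0]],"translation":[[5,42,0],[10,80,0],[24,85,30],[24,85,60],[24,85,90]],"hand":[1,1,1,1,1]}'
python3 - <<'E'
from h import *
print(get_obs()["ee_pos"])
S=optics.get_image("scene");T=optics.get_image("top")
f=lambda im,u,v,w,h:cv2.resize(im[v-h:v+h,u-w:u+w],(400,300),interpolation=cv2.INTER_CUBIC)
cv2.imwrite("pics/c4.png",np.vstack([np.hstack([f(S,292,210,40,30),f(T,362,233,40,30)]),np.hstack([f(S,382,275,60,45),f(T,235,262,60,45)])])[:,:,::-1])
E
```

```text
t: 7.0
ee_pos: [511.3, -49.6, 56.4]
orientation: [0.001, 3.142, -0.0]
ft_force: [0.6, -0.7, -0.6]
width: 72.9
t: 7.5
ee_pos: [511.0, -49.6, 172.6]
orientation: [-0.001, -3.141, -0.0]
ft_force: [1.1, 0.1, 0.5]
width: 87.6
t: 8.0
ee_pos: [471.8, 177.3, 171.7]
orientation: [0.002, 3.14, 0.001]
ft_force: [-0.1, 1.0, 0.6]
width: 87.8
t: 8.5
ee_pos: [447.2, 261.2, 80.7]
orientation: [-0.001, 3.141, 0.001]
ft_force: [0.7, -0.1, 0.3]
width: 87.9
[447.2 261.2  80.7]
```

View pics/c4.png

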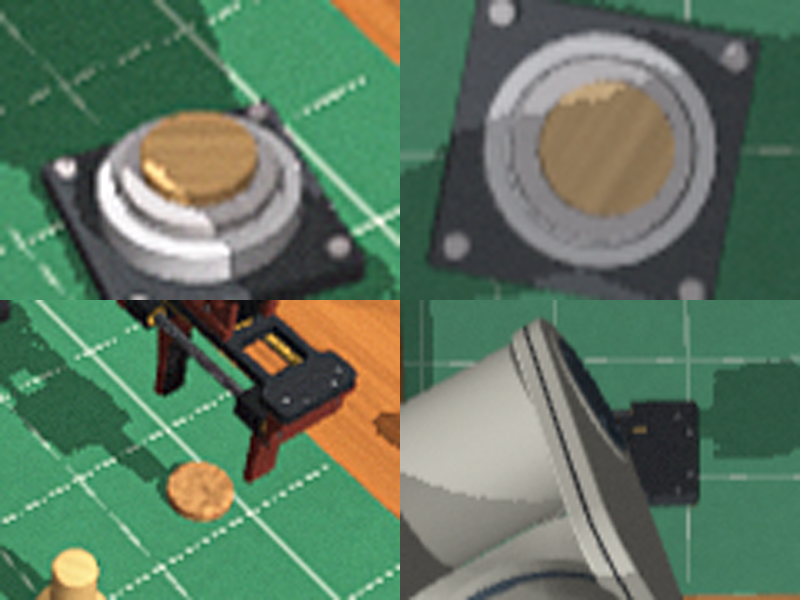

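The ply disc lies flat on the plate. In the top crop its centre is near (607,147) against the plate's (601,150), so I'll measure that numerically. The cork at (200,490) is below the open fingers.

```bash
cat >> h.py <<'E'
def disc(cam,seed,z,lo):
    """ellipse fit of coloured (saturated, non-green) blob at seed, cast on z"""
    hsv=cv2.cvtColor(optics.get_image(cam),cv2.COLOR_RGB2HSV)
    m=((hsv[...,0]<40)&(hsv[...,1]>lo)).astype(np.uint8)
    m=cv2.morphologyEx(m,cv2.MORPH_OPEN,np.ones((3,3)))
    n,l,s,c=cv2.connectedComponentsWithStats(m,connectivity=4);k=l[seed[1],seed[0]]
    cn=max(cv2.findContours((l==k).astype(np.uint8),0,1)[0],key=cv2.contourArea)
    w=cast(cam,cn[:,0],z)[:,:2].astype(np.float32)
    print(cam,s[k],c[k],cast(cam,c[k],z)[0],cv2.minAreaRect(w)[1])
E
python3 - <<'E'
from h import *
disc("top",(362,233),59,60);disc("scene",(292,206),59,60);disc("scene",(382,287),8,60)
# collar/jig: corner screws, mid-plane 18+3
T=optics.get_image("top");hsv=cv2.cvtColor(T,cv2.COLOR_RGB2HSV)
m=((hsv[...,1]<40)&(hsv[...,2]>95)).astype(np.uint8);m[:,:325]=0;m[:,400:]=0;m[:195]=0;m[270:]=0
n,l,s,c=cv2.connectedComponentsWithStats(m,connectivity=4)
print([(s[i],c[i]) for i in range(1,n) if s[i,4]>8])
# plate+collar outer
cn=max(cv2.findContours(m,0,1)[0],key=cv2.contourArea);e=cv2.fitEllipse(cn);print(e,cast("top",e[0],40))
E
```

```text
top [350 219  27  27 563] [362.9 232.3] [510.9 -51.1  59. ] (59.97053146362305, 62.326148986816406)
scene [280 202  24  19 365] [291.3 211.1] [510.3 -51.5  59. ] (70.1181640625, 62.75129318237305)
scene [372 279  20  18 291] [381.6 287. ] [446.4 258.8   8. ] (54.14108657836914, 47.529014587402344)
[(array([339, 202,   6,   7,  28], dtype=int32), array([341.6, 204.9])), (array([ 339,  209,   46,   48, 1148], dtype=int32), array([360.3, 232.5])), (array([386, 211,   6,   6,  25], dtype=int32), array([388.4, 213.7])), (array([331, 250,   5,   5,  20], dtype=int32), array([332.8, 251.8])), (array([378, 259,   5,   6,  23], dtype=int32), array([379.9, 261.2]))]
((361.3445739746094, 232.4459686279297), (45.66057586669922, 46.833953857421875), 169.83460998535156) [[511.7 -49.6  40. ]]
```

Ply reads (510.6,-51.3) and the plate about (511.2,-49.5). That is under 2 mm off, which is acceptable, so I'll pick up the cork next.

```bash
python3 -m jog '{"delta_rot":[[0,0,0],[0,0,0],[0,0,0],[0,0,0],[0,0,0]],"translation":[[0.4,-2.2,25],[0.4,-2.2,50],[0.4,-2.2,68],[0.4,-2.2,74],[0.4,-2.2,74]],"hand":[1,1,1,1,1]}';  python3 -m jog '{"delta_rot":[[0,0,0],[0,0,0],[0,0,0],[0,0,0],[0,0,0]],"translation":[[0,0,0.5],[0,0,0.5],[0,0,0.5],[0,0,0.5],[0,0,0.5]],"hand":[0.4,0.2,0.1,-0.1,-0.2]}'; python3 -m jog '{"delta_rot":[[0,0,0],[0,0,0],[0,0,0],[0,0,0],[0,0,0]],"translation":[[0,0,0],[0,0,0],[0,0,0],[0,0,0],[0,0,0]],"hand":[-0.2,-0.2,-0.2,-0.2,-0.2]}'
```

```text
t: 9.3
ee_pos: [447.6, 258.3, 7.9]
orientation: [0.002, 3.141, 0.0]
ft_force: [-0.1, 1.8, 0.7]
width: 88.0
t: 9.8
ee_pos: [447.3, 258.4, 7.2]
orientation: [0.001, 3.141, 0.0]
ft_force: [-0.2, 1.1, 0.5]
width: 51.6
t: 10.3
ee_pos: [447.3, 258.4, 7.1]
orientation: [0.001, 3.141, 0.0]
ft_force: [-0.9, 0.1, 5.2]
width: 49.0
```

```bash
python3 -m jog '{"delta_rot":[[0,0,0],[0,0,0],[0,0,0],[0,0,0],[0,0,0]],"translation":[[0,0,-15],[0,0,-45],[0,0,-85],[0,-20,-115],[0,-60,-115]],"hand":[-0.2,-0.2,-0.2,-0.2,-0.2]}';  python3 -m jog '{"delta_rot":[[0,0,0],[0,0,0],[0,0,0],[0,0,0],[0,0,0]],"translation":[[-10,-40,0],[-20,-80,0],[-30,-120,0],[-40,-160,0],[-50,-200,0]],"hand":[-0.2,-0.2,-0.2,-0.2,-0.2]}'; python3 -m jog '{"delta_rot":[[0,0,0],[0,0,0],[0,0,0],[0,0,0],[0,0,0]],"translation":[[-7,-25,0],[-14,-48,0],[-14,-48,20],[-14,-48,35],[-14,-48,35]],"hand":[-0.2,-0.2,-0.2,-0.2,-0.2]}'
```

```text
t: 10.8
ee_pos: [450.2, 200.3, 126.5]
orientation: [-0.003, 3.133, 0.006]
ft_force: [1.5, -0.8, -1.0]
width: 49.1
t: 11.3
ee_pos: [497.1, -3.5, 122.7]
orientation: [0.001, 3.141, -0.0]
ft_force: [0.5, -0.1, 0.1]
width: 49.1
t: 11.8
ee_pos: [509.5, -49.9, 86.0]
orientation: [-0.002, -3.138, -0.001]
ft_force: [-0.5, 0.6, -0.4]
width: 49.0
```

```bash
python3 -m jog '{"delta_rot":[[0,0,0],[0,0,0],[0,0,0],[0,0,0],[0,0,0]],"translation":[[-0.7,0.2,7],[-0.7,0.2,14],[-0.7,0.2,15.5],[-0.7,0.2,15.5],[-0.7,0.2,15.5]],"hand":[-0.2,-0.2,-0.2,-0.2,-0.2]}'; python3 -m jog '{"delta_rot":[[0,0,0],[0,0,0]],"translation":[[0,0,0.3],[0,0,0.3]],"hand":[-0.2,-0.2]}'
```

```text
t: 12.3
ee_pos: [511.7, -49.5, 71.6]
orientation: [0.001, 3.141, -0.0]
ft_force: [0.1, -0.2, -0.3]
width: 49.3
t: 12.5
ee_pos: [511.7, -49.6, 71.3]
orientation: [0.001, 3.141, -0.0]
ft_force: [-0.3, 0.3, 0.1]
width: 49.0
```

```bash
python3 -m jog '{"delta_rot":[[0,0,0],[0,0,0],[0,0,0],[0,0,0],[0,0,0]],"translation":[[0,0,1],[0,0,2],[0,0,2.2],[0,0,2.2],[0,0,2.2]],"hand":[-0.2,-0.2,-0.2,-0.2,0.2]}';  python3 -m jog '{"delta_rot":[[0,0,0],[0,0,0],[0,0,0],[0,0,0],[0,0,0]],"translation":[[0,0,0],[0,0,0],[0,0,0],[0,0,-35],[0,0,-80]],"hand":[0.3,0.5,0.8,0.8,1]}'
python3 -m jog '{"delta_rot":[[0,0,0],[0,0,0],[0,0,0],[0,0,0],[0,0,0]],"translation":[[-10,40,-15],[-20,80,-15],[-30,120,-15],[-40,160,-15],[-50,200,-15]],"hand":[1,1,1,1,1]}'; python3 -m jog '{"delta_rot":[[0,0,0],[0,0,0],[0,0,0],[0,0,0],[0,0,0]],"translation":[[-10,40,0],[-20,80,0],[-27,115,0],[-34,143,0],[-34,143,0]],"hand":[1,1,1,1,1]}'
python3 - <<'E'
from h import *
print(get_obs()["ee_pos"])
disc("top",(362,233),70,60);disc("scene",(292,203),70,60)
S=optics.get_image("scene");T=optics.get_image("top")
f=lambda im,u,v,w,h:cv2.resize(im[v-h:v+h,u-w:u+w],(400,300),interpolation=cv2.INTER_CUBIC)
cv2.imwrite("pics/c5.png",np.vstack([np.hstack([f(S,292,210,40,30),f(T,362,233,40,30)]),np.hstack([f(S,343,300,60,45),f(T,219,201,60,45)])])[:,:,::-1])
E
```

```text
t: 13.0
ee_pos: [511.7, -49.6, 68.9]
orientation: [0.001, 3.141, -0.0]
ft_force: [0.8, 0.4, 0.0]
width: 52.2
t: 13.5
ee_pos: [509.8, -49.4, 147.8]
orientation: [-0.001, -3.136, -0.001]
ft_force: [1.1, -0.7, 0.6]
width: 83.7
t: 14.0
ee_pos: [561.9, 152.0, 164.0]
orientation: [0.001, 3.141, -0.0]
ft_force: [0.4, -0.3, -0.5]
width: 87.8
t: 14.5
ee_pos: [596.3, 296.8, 163.6]
orientation: [-0.004, 3.141, 0.002]
ft_force: [0.6, 0.6, -0.2]
width: 87.7
[596.3 296.8 163.6]
top [350 219  27  27 570] [362.9 232.2] [510.6 -49.8  70. ] (60.75070571899414, 60.69963455200195)
scene [280 201  23  20 372] [291.1 210.9] [516.1 -42.7  70. ] (73.46007537841797, 59.26511764526367)
```

View pics/c5.png

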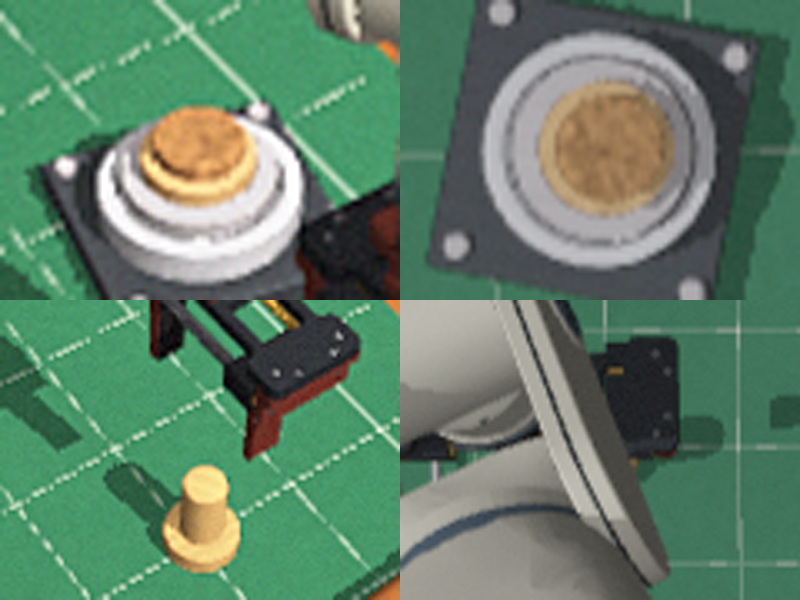

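Cork lies on the ply: the cork's centre is at (613,146) in the top crop and the ply's at (607,147). Measuring it with a colour split.

```bash
python3 - <<'E'
from h import *
for cam,s in(("top",(364,232)),("scene",(292,208))):
    im=optics.get_image(cam);h=cv2.cvtColor(im,cv2.COLOR_RGB2HSV)
    hue=h[...,0].astype(int)
    print(cam);print(np.c_[im[s[1],s[0]-16:s[0]+17],h[s[1],s[0]-16:s[0]+17]].tolist()[::2])
    for lo in(130,140,150):
        m=((hue<30)&(h[...,1]>lo)).astype(np.uint8);m=cv2.morphologyEx(m,cv2.MORPH_CLOSE,np.ones((3,3)))
        m=cv2.morphologyEx(m,cv2.MORPH_OPEN,np.ones((3,3)))
        n,l,st,c=cv2.connectedComponentsWithStats(m,connectivity=4);k=l[s[1],s[0]]
        print(lo,st[k],c[k],cast(cam,c[k],70)[0],cast(cam,c[k],75)[0])
E
```

```text
top
[[175, 172, 173, 170, 4, 175], [194, 167, 128, 18, 87, 194], [187, 160, 122, 18, 89, 187], [156, 119, 83, 15, 119, 156], [144, 110, 77, 15, 119, 144], [151, 115, 80, 15, 120, 151], [146, 110, 77, 14, 121, 146], [142, 110, 74, 16, 122, 142], [153, 117, 80, 15, 122, 153], [160, 125, 86, 16, 118, 160], [155, 120, 83, 15, 118, 155], [159, 123, 85, 15, 119, 159], [163, 126, 86, 16, 120, 163], [129, 103, 74, 16, 109, 129], [140, 118, 88, 17, 95, 140], [130, 127, 130, 150, 6, 130], [95, 95, 97, 120, 5, 97]]
130 [     0      0    640    480 181494] [296.7 198.1] [592.3 103.3  70. ] [591.7 103.2  75. ]
140 [     0      0    640    480 183158] [295.1 199.3] [589.4 107.1  70. ] [588.8 107.   75. ]
150 [     0      0    640    480 184467] [294.8 199.7] [588.6 107.8  70. ] [588.  107.6  75. ]
scene
[[144, 150, 147, 75, 10, 150], [159, 157, 160, 140, 5, 160], [171, 143, 115, 15, 84, 171], [155, 110, 67, 15, 145, 155], [233, 171, 104, 16, 141, 233], [224, 160, 96, 15, 146, 224], [212, 150, 89, 15, 148, 212], [222, 158, 98, 15, 142, 222], [190, 128, 73, 14, 157, 190], [204, 146, 86, 15, 148, 204], [205, 147, 87, 15, 147, 205], [228, 162, 100, 15, 143, 228], [228, 170, 104, 16, 139, 228], [249, 222, 160, 21, 91, 249], [233, 229, 233, 150, 4, 233], [252, 249, 250, 170, 3, 252], [208, 208, 209, 120, 1, 209]]
130 [281 202  20  17 243] [290.4 209.2] [514.3 -49.1  70. ] [517.1 -44.7  75. ]
140 [282 202  19  14 204] [291.1 208.5] [511.1 -50.5  70. ] [513.8 -46.1  75. ]
150 [     0      0    640    480 176188] [286.6 256.5] [614.  86.  70.] [616.2  89.7  75. ]
```

```bash
python3 - <<'E'
from h import *
im=optics.get_image("top");h=cv2.cvtColor(im,cv2.COLOR_RGB2HSV);S=h[...,1].astype(int)
box=np.zeros(S.shape,bool);box[200:265,335:395]=1
for nm,lo,z in(("stack",50,60),("cork",104,71),("cork",112,71)):
    m=(box&(S>lo)&(h[...,0]<30)).astype(np.uint8);m=cv2.morphologyEx(m,cv2.MORPH_OPEN,np.ones((3,3)))
    cn=max(cv2.findContours(m,0,1)[0],key=cv2.contourArea);e=cv2.fitEllipse(cn)
    print(nm,lo,e,cast("top",e[0],z)[0])
im=optics.get_image("scene");
crop=cv2.resize(im[190:250,252:332],(800,600),interpolation=cv2.INTER_CUBIC);cv2.imwrite("pics/c6.png",crop[:,:,::-1])
E
```

```text
stack 50 ((362.8675231933594, 232.16989135742188), (26.07521629333496, 26.240554809570312), 78.2651138305664) [511.2 -51.   60. ]
cork 104 ((363.4720458984375, 232.0438995361328), (20.252880096435547, 20.984310150146484), 71.16444396972656) [510.8 -51.1  71. ]
cork 112 ((363.7152099609375, 232.1590576171875), (19.117137908935547, 19.978342056274414), 67.96837615966797) [510.5 -51.7  71. ]
```

View pics/c6.png

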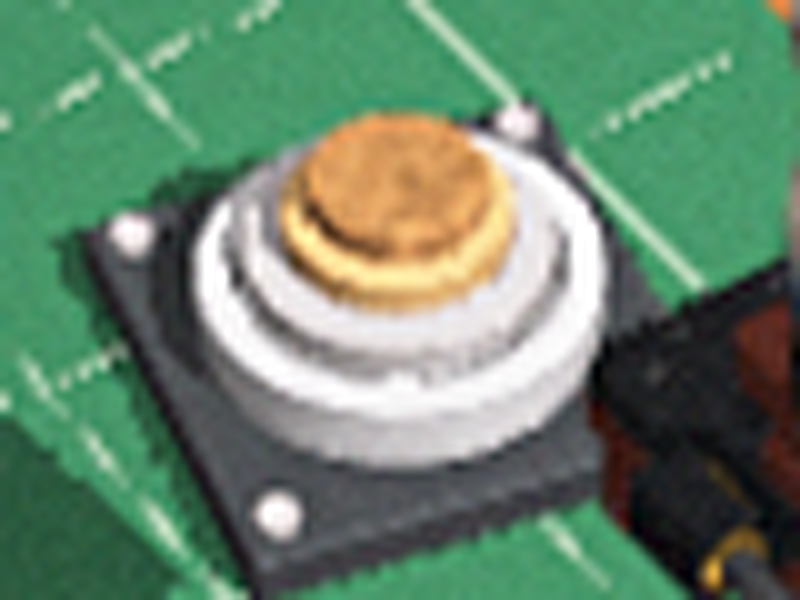

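Cork (510.7,-51.3) and ply (511.0,-51.0) are coaxial within 1 mm, and about 1.6 mm off the plate centre. The view shows both lying flat. Now the block.

```bash
python3 -m jog '{"delta_rot":[[0,0,0],[0,0,0],[0,0,0],[0,0,0],[0,0,0]],"translation":[[1,-2.7,10],[1,-2.7,40],[1,-2.7,70],[1,-2.7,80],[1,-2.7,80]],"hand":[1,1,1,1,1]}'; python3 -m jog '{"delta_rot":[[0,0,0],[0,0,0],[0,0,0],[0,0,0],[0,0,0]],"translation":[[0,0,20],[0,0,40],[0,0,50.5],[0,0,50.5],[0,0,50.5]],"hand":[1,1,1,1,1]}'
```

```text
t: 15.4
ee_pos: [593.6, 289.7, 81.9]
orientation: [-0.002, -3.138, 0.003]
ft_force: [-0.4, -0.6, -0.5]
width: 87.4
t: 15.9
ee_pos: [595.5, 290.9, 34.4]
orientation: [0.001, 3.141, 0.001]
ft_force: [0.6, -0.1, -0.3]
width: 87.3
```

```bash
python3 -m jog '{"delta_rot":[[0,0,0],[0,0,0],[0,0,0],[0,0,0],[0,0,0]],"translation":[[0.5,2.5,1.5],[0.5,2.5,1.5],[0.5,2.5,1.5],[0.5,2.5,1.5],[0.5,2.5,1.5]],"hand":[1,1,0.3,0,-0.1]}'; python3 -m jog '{"delta_rot":[[0,0,0],[0,0,0],[0,0,0],[0,0,0],[0,0,0]],"translation":[[0,0,0],[0,0,0],[0,0,0],[0,0,0],[0,0,0]],"hand":[-0.2,-0.3,-0.5,-0.8,-0.8]}'
```

```text
t: 16.4
ee_pos: [594.4, 293.2, 32.1]
orientation: [0.001, 3.141, 0.0]
ft_force: [-0.2, -0.0, 0.3]
width: 67.5
t: 16.9
ee_pos: [594.4, 293.2, 31.8]
orientation: [0.001, 3.142, 0.0]
ft_force: [-0.0, -0.3, -0.9]
width: 31.4
```

```bash
python3 -m jog '{"delta_rot":[[0,0,0],[0,0,0],[0,0,0]],"translation":[[0,0,0],[0,0,0],[0,0,0]],"hand":[-0.8,-0.8,-0.8]}'
```

```text
t: 17.2
ee_pos: [594.4, 293.2, 31.9]
orientation: [-0.001, -3.142, -0.0]
ft_force: [-0.0, -0.3, -0.5]
width: 31.3
```

```bash
python3 -m jog '{"delta_rot":[[0,0,0],[0,0,0],[0,0,0],[0,0,0],[0,0,0]],"translation":[[0,0,-15],[0,0,-45],[0,0,-85],[0,0,-115],[0,-10,-118]],"hand":[-0.8,-0.8,-0.8,-0.8,-0.8]}'; python3 -m jog '{"delta_rot":[[0,0,0],[0,0,0],[0,0,0],[0,0,0],[0,0,0]],"translation":[[10,-40,0],[20,-80,0],[30,-120,0],[40,-160,0],[50,-200,0]],"hand":[-0.8,-0.8,-0.8,-0.8,-0.8]}';  python3 -m jog '{"delta_rot":[[0,0,0],[0,0,0],[0,0,0],[0,0,0],[0,0,0]],"translation":[[10,-40,0],[20,-80,0],[30,-115,0],[33,-133,0],[33,-133,0]],"hand":[-0.8,-0.8,-0.8,-0.8,-0.8]}';  python3 -m jog '{"delta_rot":[[0,0,0],[0,0,0],[0,0,0]],"translation":[[0,0,0],[0,0,0],[0,0,0]],"hand":[-0.8,-0.8,-0.8]}'
python3 - <<'E'
from h import *
S=optics.get_image("scene");T=optics.get_image("top")
f=lambda im,u,v,w,h:cv2.resize(im[v-h:v+h,u-w:u+w],(400,300),interpolation=cv2.INTER_CUBIC)
cv2.imwrite("pics/c7.png",np.hstack([f(S,292,200,48,36),f(T,362,233,48,36)])[:,:,::-1])
E
```

```text
t: 17.7
ee_pos: [597.0, 284.9, 155.5]
orientation: [-0.0, 3.134, 0.006]
ft_force: [0.3, -0.6, -0.4]
width: 31.5
t: 18.2
ee_pos: [542.7, 81.2, 149.2]
orientation: [-0.001, -3.14, 0.001]
ft_force: [0.1, 0.1, -1.8]
width: 31.2
t: 18.7
ee_pos: [509.6, -52.1, 149.4]
orientation: [-0.007, -3.14, 0.0]
ft_force: [0.0, 0.7, 0.2]
width: 31.1
t: 19.0
ee_pos: [511.2, -48.9, 149.7]
orientation: [0.001, -3.141, -0.0]
ft_force: [0.4, -0.9, -0.9]
width: 31.5
```

View pics/c7.png

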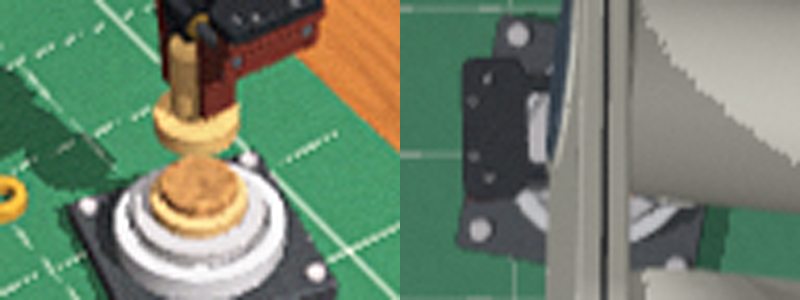

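The block is held upright, with its foot (198,120) directly over the cork (198,185). Lowering to just above contact.

```bash
python3 -m jog '{"delta_rot":[[0,0,0],[0,0,0],[0,0,0],[0,0,0],[0,0,0]],"translation":[[0,-0.5,15],[0,-0.5,30],[0,-0.5,40],[0,-0.5,43],[0,-0.5,43]],"hand":[-0.8,-0.8,-0.8,-0.8,-0.8]}'; python3 -m jog '{"delta_rot":[[0,0,0],[0,0,0],[0,0,0],[0,0,0],[0,0,0]],"translation":[[0,0,0.5],[0,0,1],[0,0,1.5],[0,0,1.5],[0,0,1.5]],"hand":[-0.8,-0.8,-0.8,-0.8,-0.8]}';python3 -m jog '{"delta_rot":[[0,0,0],[0,0,0],[0,0,0],[0,0,0],[0,0,0]],"translation":[[0,0,0.5],[0,0,1],[0,0,1.5],[0,0,1.5],[0,0,1.5]],"hand":[-0.8,-0.8,-0.8,-0.8,-0.8]}'
```

```text
t: 19.6
ee_pos: [511.0, -50.0, 106.6]
orientation: [-0.001, -3.141, -0.0]
ft_force: [-0.3, 1.0, -1.2]
width: 31.7
t: 20.1
ee_pos: [511.2, -50.3, 105.6]
orientation: [0.001, 3.141, -0.0]
ft_force: [-0.3, 0.3, -1.1]
width: 31.3
t: 20.6
ee_pos: [511.1, -50.3, 103.8]
orientation: [-0.001, -3.141, -0.0]
ft_force: [-0.4, 1.1, -0.5]
width: 31.5
```

```bash
python3 -m jog '{"delta_rot":[[0,0,0],[0,0,0],[0,0,0],[0,0,0],[0,0,0]],"translation":[[0,0,-2],[0,0.7,-2],[0,0.7,-2],[0,0.7,-1],[0,0.7,0]],"hand":[-0.8,-0.8,-0.8,-0.8,-0.8]}'; for i in 1; do python3 -m jog '{"delta_rot":[[0,0,0],[0,0,0],[0,0,0]],"translation":[[0,0,1],[0,0,1],[0,0,1]],"hand":[-0.8,-0.8,-0.8]}'; python3 -m jog '{"delta_rot":[[0,0,0],[0,0,0],[0,0,0]],"translation":[[0,0,1],[0,0,1],[0,0,1]],"hand":[-0.8,-0.8,-0.8]}';python3 -m jog '{"delta_rot":[[0,0,0],[0,0,0],[0,0,0],[0,0,0]],"translation":[[0,0,1],[0,0,2],[0,0,2],[0,0,2]],"hand":[-0.8,-0.8,-0.8,-0.8]}';python3 -m jog '{"delta_rot":[[0,0,0],[0,0,0],[0,0,0],[0,0,0]],"translation":[[0,0,1],[0,0,2],[0,0,2],[0,0,2]],"hand":[-0.8,-0.8,-0.8,-0.8]}'; done
```

```text
t: 21.1
ee_pos: [511.1, -49.6, 103.8]
orientation: [-0.001, -3.142, 0.0]
ft_force: [1.2, -0.6, 0.3]
width: 31.4
t: 21.4
ee_pos: [511.2, -49.6, 103.1]
orientation: [0.001, 3.141, -0.0]
ft_force: [-1.6, 0.3, 4.4]
width: 31.7
t: 21.7
ee_pos: [511.2, -49.6, 102.1]
orientation: [0.001, 3.141, -0.0]
ft_force: [-1.5, 1.3, 4.5]
width: 31.5
t: 22.1
ee_pos: [511.1, -49.6, 100.1]
orientation: [0.001, 3.142, -0.0]
ft_force: [-2.2, 0.8, 6.0]
width: 31.8
t: 22.5
ee_pos: [511.2, -49.6, 98.3]
orientation: [0.001, 3.141, -0.0]
ft_force: [-1.6, 0.9, 7.1]
width: 31.7
```

```bash
python3 -m jog '{"delta_rot":[[0,0,0],[0,0,0],[0,0,0],[0,0,0],[0,0,0]],"translation":[[0,0,1],[0,0,2],[0,0,3],[0,0,4],[0,0,4.4]],"hand":[-0.8,-0.8,-0.8,-0.8,-0.8]}'; python3 -m jog '{"delta_rot":[[0,0,0],[0,0,0],[0,0,0],[0,0,0],[0,0,0]],"translation":[[0,0,0],[0,0,0],[0,0,0],[0,0,0],[0,0,0]],"hand":[-0.8,-0.8,-0.8,-0.8,-0.8]}'
python3 - <<'E'
from h import *
F=[];Z=[]
for i in range(6):
    S=optics.get_image("scene");o=get_obs();F.append(o["ft_force"]);Z.append(o["ee_pos"][2])
print(np.mean(F,0),np.mean(Z))
cv2.imwrite("pics/c8.png",cv2.resize(S[175:250,242:342],(800,600),interpolation=cv2.INTER_CUBIC)[:,:,::-1])
E
```

```text
t: 23.0
ee_pos: [511.2, -49.6, 94.1]
orientation: [0.001, 3.141, -0.0]
ft_force: [-1.6, 0.8, 10.9]
width: 31.6
t: 23.5
ee_pos: [511.2, -49.6, 94.1]
orientation: [0.001, 3.141, -0.0]
ft_force: [-3.8, 0.6, 11.1]
width: 31.8
[-3.3  0.7 10.4] 94.14194332586483
```

View pics/c8.png

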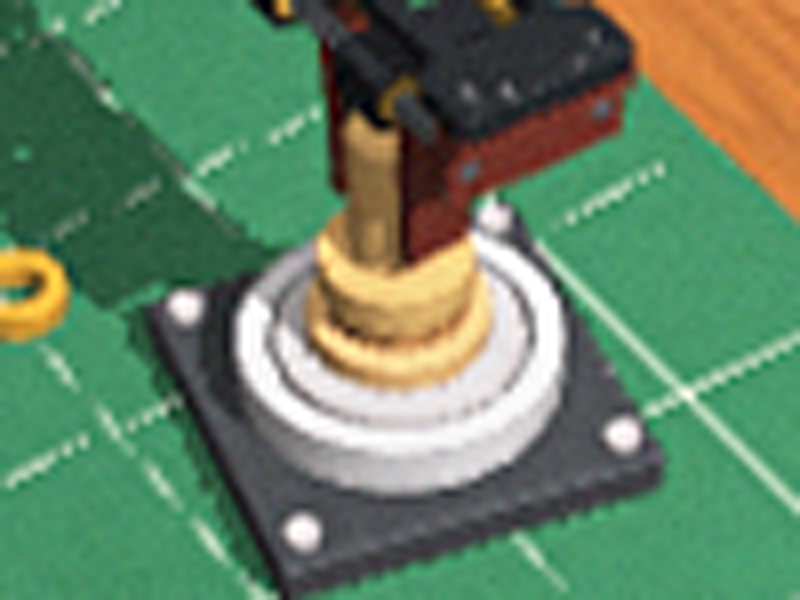

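The plate now appears level with the collar, with an even gap ring around (400,330) and the stack upright. Arithmetic puts it about 0.2 mm high, and the mean force of 10.4 N plus the stack's weight comes to about 12 N. One last 0.2 mm, then hand in.

```bash
python3 -m jog '{"delta_rot":[[0,0,0],[0,0,0],[0,0,0]],"translation":[[0,0,0.2],[0,0,0.2],[0,0,0.2]],"hand":[-0.8,-0.8,-0.8]}'; python3 -c "
from h import *
print(get_obs()['qvel']); print(ctrl.close_job())"
```

```text
t: 24.1
ee_pos: [511.2, -49.6, 93.9]
orientation: [0.001, 3.141, -0.0]
ft_force: [-3.3, 0.1, 10.2]
width: 31.5
[ 0. -0. -0. -0.  0.  0.]
the job is handed in; nothing more can be done
None
```

I stacked the ply disc, the cork disc and the tan press block on the plate, letting go of each disc after placing it. I then pushed straight down and handed the job in at about 24 s, with the gripper still holding the block down.

**Depth:** At the end the TCP was at 93.9 mm, against 103.9 mm expected at contact with the plate at rest, so the plate was down about 10 mm. The push read about 10.2 N, close to 12 N with the stack's weight added. The last close-up, taken 0.2 mm higher, showed the plate level with the collar.

**Centring:** By the cameras, the ply was at (511.0, -51.0) and the cork at (510.7, -51.3), coaxial within 1 mm. Both read about 1.6 mm off the plate centre in y (-49.5). I left that uncorrected because it is within the 2 mm camera calibration. I did not measure the block's centring on the cork by camera; I lowered it at the arm position where I had released the cork.

**Disagreements and gaps:**
- My attempts to measure the cork in the scene view gave scattered values, up to about 7 mm off in the first, so I used the top view.
- A sideways force of about 3 N in x remained during the press.
- I did not take a final picture to check that the other things on the bench had not moved. I moved over them only with clearance.

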